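# Clear the film-developing bench into its trays

## Robot

A 7-joint arm with a two-finger parallel gripper is mounted at the origin on the work surface. World frame = base frame: x ahead of the robot, y to its left, z up, the work surface at z = 0. Lengths are in m, angles in rad, forces in N, time in s.
With the tool pointing down it reaches from about 0.4 to 0.9 m from the base axis. Payload 5.6 kg.
Tool frame: the origin (TCP) lies midway between the tips of the shut fingers; the grasp point (between the pads) lies 19 mm behind it (robot.hold_point_z is the distance from the TCP to the grasp point, in m); z points along the fingers, y is the line along which they close (so a half turn about z gives the same grasp; the last joint's range is limited). The gripper opens to 92 mm and grips with 3 to 60 N. Pads are 20 mm wide; open, the fingers measure 128 mm over their backs; the gripper's body (75 mm by 189 mm) begins 69 mm behind the grasp point.
Start: joints at [-1.206, 0.468, -0.012, 1.603, 0.006, 1.071, -0.056], TCP at [0.258, 0.597, 0.215] pointing down, gripper open.
Joint ranges: [-2.53, 2.53], [-0.31, 2.02], [-1.57, 1.55], [0.28, 2.44], [-1.29, 4.43], [0.15, 1.84], [-2.92, 2.92]. Speed limits (rad/s): [2.57, 2.57, 3.14, 3.14, 3.14, 3.14, 3.14].

## Interface

Orientations are given as a rotation vector (axis times angle).
In Python, from station import robot gives the robot as it stands. The module is installed in compiled form; this text tells all that it offers.
- The arm moves only by the tool move_arm, never from a script. Its argument "targets" is a list of rows, each a list of 3 entries, a list of its own where there are three numbers: the turn, a rotation vector about the world's x, y, z each as a share of 90 degrees, from -1 to 1, then the shift along the world's x, y, z each as a share of 25 cm, from -1 to 1, then the opening, from 0 (shut) to 1 (fully open). In form: [[[ax, ay, az], [x, y, z], fingers], ...]. A call has 1 to 12 rows; each row is the pose to reach, as a shift and turn from the pose commanded when the call began; what a row does not reach only later rows make up. A row lasts 1/10 s, in which the tool goes at most 50 mm and 8.59 degrees, less where a joint would pass 70% of its speed; a pose out of reach is approached as far as the arm can. A call with a number of a shift or a turn outside -1 to 1 is refused whole. A call with a gripper value outside its range is refused whole. The fingers move at their own pace and stop on an object; "newtons" is the grip in N (left out, the last holds). Time passes only in rows, so rows that repeat a pose let the fingers close. It gives the time, the measured TCP pose, the force, the opening and the grip force at its end, in the units of the state.
- robot.state(): the state, without advancing time (a new reading comes with each control period).
- robot.get_image(name): name is "scene" or "top" or "wrist"; returns a dict with "image" (480x640x3 uint8, red, green, blue), "camera_matrix" (3x3 intrinsics, pixels), "k1" (the pictures are not rectified: a ray, as slopes to the right and down, at radius r is drawn at 1 + k1 r^2 times it, then the intrinsics apply), "world_to_cam" (4x4, takes a point from world to camera coordinates). Camera axes: x right, y down, z forward; pixel columns grow to the right and rows downward; lengths in m; the calibration is good to about 2 mm. A picture is of the moment at which its call begins. There is no depth.
- robot.sign_off(): hands the job in; it is judged then, once.
The state is a dict: "t": time; "joints": joint angles; "qd": joint speeds; "joint_efforts": joint torques, N m; "tcp_pos": TCP position; "orientation": TCP orientation; "force": force on the tool from outside, world axes, zero at the start; "ft_torque": the same for the moment, N m; "grip_width": opening from 0.0 (shut) to 1.0 (fully open); "finger_force": force on a finger pad.
Only numpy, scipy, OpenCV 4.12 (cv2) and the standard library are available. Lean on these libraries where they do the work, as an engineer would, in place of code of your own. Each camera call takes 0.05 s, during which the arm holds its last target. There are 200 camera calls.

## Task

Sort the things on the developing bench into their trays: first the films, the yellow and the green cassette (colour film) into the blue tray and the black cassette (black-and-white) into the grey tray, all standing upright on the tray floor. Only when all three films are in, put the two screw caps, red and blue, flat into the orange tray, same side up as they lie now. Leave the timer and the white-lidded film can where they are.

Things in the scene. Friction and masses are not known exactly. Their poses are not given: they have to be found in the camera images.
- film_yellow: a 35 mm film cassette with a yellow shell and dark end bands: upright cylinder 25 mm in diameter and 46 mm tall, with a black hub 11 mm across standing 4 mm higher (50 mm in all), 25 g. A flat lip 4 mm thick and 40 mm tall runs its length and sticks out to 21.5 mm from the axis in its own +x direction, offset 6 mm towards +y (grip it across its own y). Origin: centre of its underside, z up. It stands on the table at the start, turned any way. Colour film.
- film_green: a 35 mm film cassette with a green shell and dark end bands: upright cylinder 25 mm in diameter and 46 mm tall, with a black hub 11 mm across standing 4 mm higher (50 mm in all), 25 g. A flat lip 4 mm thick and 40 mm tall runs its length and sticks out to 21.5 mm from the axis in its own +x direction, offset 6 mm towards +y (grip it across its own y). Origin: centre of its underside, z up. It stands on the table at the start, turned any way. Colour film.
- film_black: a 35 mm film cassette with a black shell and dark end bands: upright cylinder 25 mm in diameter and 46 mm tall, with a black hub 11 mm across standing 4 mm higher (50 mm in all), 25 g. A flat lip 4 mm thick and 40 mm tall runs its length and sticks out to 21.5 mm from the axis in its own +x direction, offset 6 mm towards +y (grip it across its own y). Origin: centre of its underside, z up. It stands on the table at the start, turned any way. Black-and-white film.
- cap_red: a red ribbed bottle screw cap lying open side down (solid for this purpose): disc 38 mm across, 22 mm tall, 15 g. Origin: centre of its underside, z up.
- cap_blue: a blue ribbed bottle screw cap lying open side down (solid for this purpose): disc 38 mm across, 22 mm tall, 15 g. Origin: centre of its underside, z up.
- tray_blue: the blue tray, fixed to the table: open box 118 mm (its x) by 158 mm (its y), 25 mm tall, walls and floor 4 mm thick. Origin: centre of its underside on the table, z up. Tray for colour films. It has room for two things side by side along its y.
- tray_grey: the grey tray, fixed to the table: open box 118 mm (its x) by 158 mm (its y), 25 mm tall, walls and floor 4 mm thick. Origin: centre of its underside on the table, z up. Tray for black-and-white film. It has room for two things side by side along its y.
- tray_orange: the orange tray, fixed to the table: open box 118 mm (its x) by 158 mm (its y), 25 mm tall, walls and floor 4 mm thick. Origin: centre of its underside on the table, z up. Tray for bottle caps. It has room for two things side by side along its y.
- timer: a white darkroom timer lying flat among the things, 62 x 62 x 18 mm, with a dark display and round buttons, loose. Origin: centre of its underside. Stays where it is.
- film_can: a closed black film can with a white lid, standing among the things, 34 mm across, 52 mm tall, loose. Origin: centre of its underside. Stays where it is.
There are look-alikes about, which are no part of the job. Several things look just like the cap_blue: the one meant starts farthest from the robot's base.

How it is judged:
On the way, in this order (a step that is already met when the one before it is completed fails the run):
1. all three films stand in their trays (x of film_yellow in the frame of tray_blue between -0.055 and 0.055 m and y of film_yellow in the frame of tray_blue between -0.075 and 0.075 m and z of film_yellow in the frame of tray_blue between 0.001 and 0.01 m and angle between each of film_yellow, film_green, film_black's own z axis and vertical below 0.2 rad and x of film_green in the frame of tray_blue between -0.055 and 0.055 m and y of film_green in the frame of tray_blue between -0.075 and 0.075 m and z of film_green in the frame of tray_blue between 0.001 and 0.01 m and x of film_black in the frame of tray_grey between -0.055 and 0.055 m and y of film_black in the frame of tray_grey between -0.075 and 0.075 m and z of film_black in the frame of tray_grey between 0.001 and 0.01 m), for 0.2 s.
2. both caps lie in the orange tray (x of cap_red in the frame of tray_orange between -0.055 and 0.055 m and y of cap_red in the frame of tray_orange between -0.075 and 0.075 m and z of cap_red in the frame of tray_orange between 0.001 and 0.01 m and angle between each of cap_red, cap_blue's own z axis and vertical below 0.2 rad and x of cap_blue in the frame of tray_orange between -0.055 and 0.055 m and y of cap_blue in the frame of tray_orange between -0.075 and 0.075 m and z of cap_blue in the frame of tray_orange between 0.001 and 0.01 m), for 0.2 s.
At the end, for the whole second after the job is handed in: The yellow and green cassettes stand on the floor of the blue tray, the black one on the floor of the grey tray, and both caps lie on the floor of the orange tray: origin inside the tray's walls, underside within 6 mm of its floor, within 0.2 rad of upright, released and at rest (all of step 1 and all of step 2 and linear speed of each of film_yellow, film_green, film_black, cap_red, cap_blue below 0.02 m/s and angular speed of each of film_yellow, film_green, film_black, cap_red, cap_blue below 0.3 rad/s and contact force between each of film_yellow, film_green, film_black, cap_red, cap_blue and the fingers below 0.05 N); the robot touches nothing.
It fails at once if the timer or the film can is shifted by more than 20 mm or the can tipped over (distance of any of timer, film_can from where it was at the start of the episode above 0.02 m or angle between film_can's own z axis and vertical above 0.5 rad).
It fails at once if a cap is moved by more than 30 mm while a film is not yet standing in its tray (distance of any of cap_red, cap_blue from where it was at the start of the episode above 0.03 m and not ((x of film_yellow in the frame of tray_blue between -0.055 and 0.055 m and y of film_yellow in the frame of tray_blue between -0.075 and 0.075 m and z of film_yellow in the frame of tray_blue between 0.001 and 0.01 m and angle between film_yellow's own z axis and vertical below 0.2 rad) and (x of film_green in the frame of tray_blue between -0.055 and 0.055 m and y of film_green in the frame of tray_blue between -0.075 and 0.075 m and z of film_green in the frame of tray_blue between 0.001 and 0.01 m and angle between film_green's own z axis and vertical below 0.2 rad) and (x of film_black in the frame of tray_grey between -0.055 and 0.055 m and y of film_black in the frame of tray_grey between -0.075 and 0.075 m and z of film_black in the frame of tray_grey between 0.001 and 0.01 m and angle between film_black's own z axis and vertical below 0.2 rad))).
It also fails if it takes over 120 s, if anything falls off the work surface, if the arm or the gripper's body presses on something with over 40 N, if the wrist force passes 120 N, or if a joint passes its speed limit or range.

## Working session

There is one attempt and no reset: what is moved stays moved. The work goes in short steps, Python scripts to look and compute and a tool call to move; the robot and the scene stay as the last step left them, time stands still between calls to the robot, and variables do not carry over. Pictures are saved under pics/ and viewed, at most 14 in all, crops included, and the job is handed in when it is done.

Besides the shell and the picture viewer there is one more tool, called as name(argument=value, ...), one argument or row to a line, values as JSON. move_arm: Moves the arm, as the interface text tells. Its arguments: {"type":"object","properties":{"targets":{"type":"array","items":{"type":"array"}},"newtons":{"type":"number"}},"required":["targets"]}

```bash
mkdir -p pics
cat > h.py <<'E'
import numpy as np, cv2
from station import robot
def grab(n,save=None):
    d=robot.get_image(n)
    if save: cv2.imwrite('pics/'+save+'.png',d['image'][:,:,::-1])
    return d
def rays(d,uv):
    K=np.array(d['camera_matrix']);k=d['k1'];T=np.array(d['world_to_cam'])
    uv=np.atleast_2d(np.array(uv,float))
    xd=(uv-[K[0,2],K[1,2]])/[K[0,0],K[1,1]]
    x=xd.copy()
    for _ in range(20): x=xd/(1+k*(x**2).sum(1,keepdims=True))
    v=np.c_[x,np.ones(len(x))]@T[:3,:3]
    return -T[:3,:3].T@T[:3,3],v/np.linalg.norm(v,axis=1,keepdims=True)
def onz(d,uv,z):
    c,v=rays(d,uv); return c+v*((z-c[2])/v[:,2:3])
def tri(d1,p1,d2,p2):
    c1,v1=rays(d1,p1);c2,v2=rays(d2,p2);v1=v1[0];v2=v2[0]
    s=np.linalg.lstsq(np.c_[v1,-v2],c2-c1,rcond=None)[0]
    a=c1+v1*s[0];b=c2+v2*s[1]
    return (a+b)/2,np.linalg.norm(a-b)
def proj(d,P):
    K=np.array(d['camera_matrix']);T=np.array(d['world_to_cam'])
    q=np.atleast_2d(P)@T[:3,:3].T+T[:3,3];x=q[:,:2]/q[:,2:]
    x=x*(1+d['k1']*(x**2).sum(1,keepdims=True))
    return x*[K[0,0],K[1,1]]+[K[0,2],K[1,2]]
E
python3 - <<'E'
from h import *
np.set_printoptions(precision=3,suppress=True)
s=robot.state();print(s)
for n in('top','scene'):
    d=grab(n,n+'0');c,v=rays(d,[[320,240]]);print(n,c,v,d['k1'],d['camera_matrix'])
E
```

```text
{'t': 0.0, 'joints': array([-1.206,  0.468, -0.012,  1.604,  0.006,  1.071, -0.056]), 'qd': array([-0.001,  0.001, -0.   , -0.   , -0.001,  0.001,  0.   ]), 'joint_efforts': array([ -0.001, -52.057,  -0.012, -24.375,  -0.056,   0.017,   0.   ]), 'tcp_pos': array([0.258, 0.596, 0.214]), 'orientation': array([-0.636, -3.076,  0.003]), 'force': array([-0.217, -0.466, -0.198]), 'ft_torque': array([ 0.017, -0.042, -0.008]), 'finger_force': 0.0, 'grip_width': 0.9968468720737408}
top [0.262 0.013 1.131] [[ 0.218 -0.025 -0.976]] -0.020019856400910845 [[509.763   0.    317.072]
 [  0.    509.763 246.22 ]
 [  0.      0.      1.   ]]
scene [ 0.985 -0.174  0.898] [[-0.492  0.143 -0.859]] 0.006495605868662523 [[561.811   0.    327.74 ]
 [  0.    561.811 234.018]
 [  0.      0.      1.   ]]
```

View pics/top0.png

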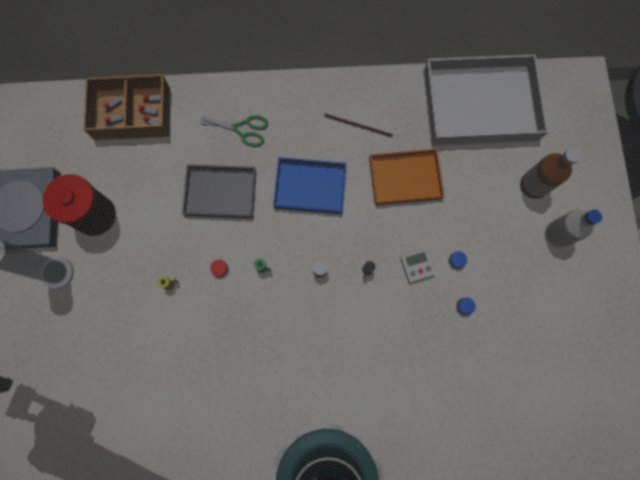

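View pics/scene0.png

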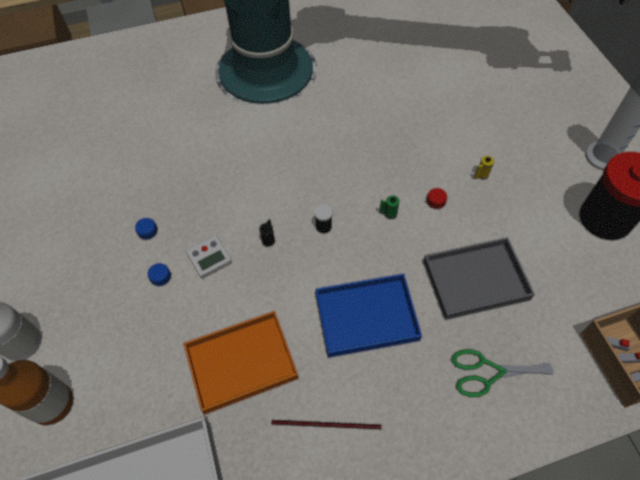

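The top view shows, left to right: yellow (167,283), red cap (219,268), green (261,265), can (321,270), black (369,268), timer (418,266), blue caps (458,260) and (466,306). The trays are grey (220,191), blue (310,186) and orange (406,177). In the scene view the blue caps are at (159,274) and (146,228). Next I measure these points and make one crop for detail.

Run:
```python
from h import *
np.set_printoptions(precision=4,suppress=True)
T=grab('top');S=grab('scene')
def cents(d,f,box=None,amin=20):
    hsv=cv2.cvtColor(d['image'],cv2.COLOR_RGB2HSV).astype(int);m=f(hsv[...,0],hsv[...,1],hsv[...,2]).astype(np.uint8)
    n,l,st,c=cv2.connectedComponentsWithStats(m)
    return [(c[i].round(1),st[i,4],st[i,:4]) for i in range(1,n) if st[i,4]>amin]
F={'yellow':lambda h,s,v:(h>20)&(h<35)&(s>120)&(v>50),'green':lambda h,s,v:(h>45)&(h<85)&(s>110)&(v>30),
'red':lambda h,s,v:((h<5)|(h>172))&(s>150)&(v>70),'blue':lambda h,s,v:(h>105)&(h<125)&(s>150)&(v>50),'orange':lambda h,s,v:(h>8)&(h<18)&(s>200)&(v>100),
'dark':lambda h,s,v:(v<45)}
for k in F:
    for n,d in(('top',T),('scene',S)):
        for c,a,b in cents(d,F[k]):
            if a<8000: print(k,n,c,a,b,'z0:',onz(d,c,0)[0,:2])
a=cv2.resize(T['image'][240:325,150:310],None,fx=5,fy=5,interpolation=cv2.INTER_CUBIC)[:300]
b=cv2.resize(T['image'][240:325,330:490],None,fx=5,fy=5,interpolation=cv2.INTER_CUBIC)[:300]
b2=cv2.resize(T['image'][225:325,330:490],None,fx=5,fy=5)
cv2.imwrite('pics/crop1.png',np.vstack([a,b])[:,:,::-1])
cv2.imwrite('pics/crop2.png',cv2.resize(T['image'][235:325,390:490],None,fx=6,fy=6,interpolation=cv2.INTER_CUBIC)[:,:,::-1])
```

```text
yellow top [163.9 281.9] 68 [158 277  13  10] z0: [0.438  0.3379]
yellow scene [484.1 167.3] 253 [475 156  19  22] z0: [0.4161 0.3414]
green scene [389.6 206.9] 251 [380 196  19  22] z0: [0.4434 0.126 ]
green scene [476.2 372.5] 607 [452 350  54  47] z0: [0.7904 0.137 ]
red top [ 67.5 198.2] 1775 [ 44 175  49  48] z0: [0.6453 0.5631]
red top [218.1 267.6] 133 [212 261  14  15] z0: [0.464  0.2165]
red scene [625.1 173.6] 1193 [606 152  34  49] z0: [0.5219 0.5977]
red scene [437.1 196.4] 236 [428 189  19  16] z0: [0.4506 0.2226]
red scene [625.  342.4] 40 [621 340   8   6] z0: [0.8239 0.3935]
blue top [315.5 178.8] 645 [279 165  64  40] z0: [ 0.6622 -0.0132]
blue top [296.4 185.9] 69 [285 180  21  13] z0: [0.6471 0.0321]
blue top [284.1 189.4] 24 [280 185   8  10] z0: [0.6401 0.061 ]
blue top [593.9 216. ] 102 [588 211  12  11] z0: [ 0.5391 -0.6536]
blue top [458.6 259.2] 102 [453 253  12  14] z0: [ 0.4545 -0.3265]
blue top [466.7 305.5] 110 [460 299  14  14] z0: [ 0.3494 -0.3329]
blue scene [145.7 227.9] 306 [136 219  20  19] z0: [ 0.3374 -0.3274]
blue scene [158.7 273.9] 342 [148 264
[... 1132 characters left out ...]
60  69] z0: [0.5913 0.5122]
dark scene [386.2 208.8] 53 [383 203   9  13] z0: [0.4453 0.1182]
dark scene [323.2 225.4] 161 [316 219  15  14] z0: [ 0.4416 -0.0083]
dark scene [266.8 233.9] 244 [260 221  14  25] z0: [ 0.425  -0.1143]
dark scene [516.6 266.8] 237 [504 240  27  53] z0: [0.6389 0.293 ]
dark scene [435.4 289.1] 165 [424 259  27  59] z0: [0.6322 0.1366]
dark scene [635.4 316.1] 27 [632 312   8   9] z0: [0.7892 0.4375]
dark scene [619.1 370.8] 226 [605 347  29  45] z0: [0.8622 0.3565]
dark scene [ 44.8 377.4] 59 [ 42 369   7  19] z0: [ 0.5713 -0.5286]
dark scene [ 69.4 397.7] 45 [ 67 388   5  20] z0: [ 0.6179 -0.4937]
dark scene [633.9 394.5] 43 [628 389  12  10] z0: [0.9025 0.3565]
```

View pics/crop1.png

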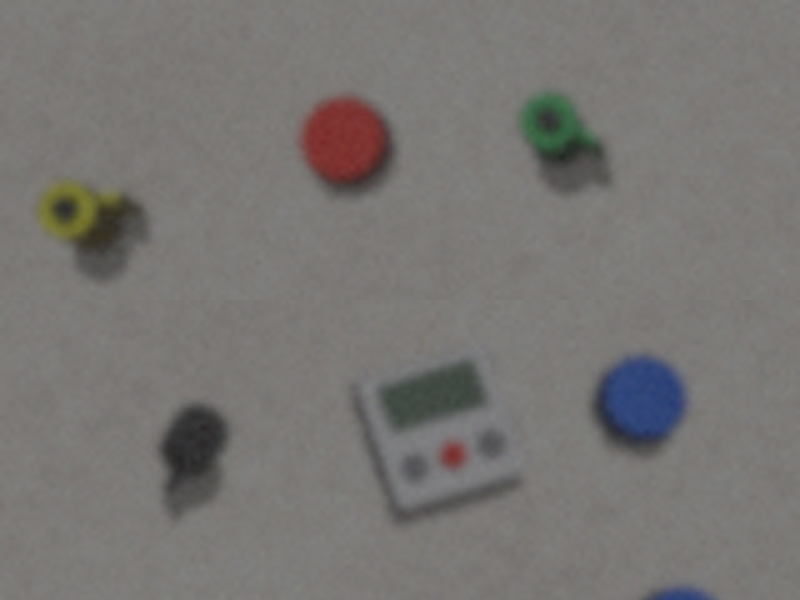

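View pics/crop2.png

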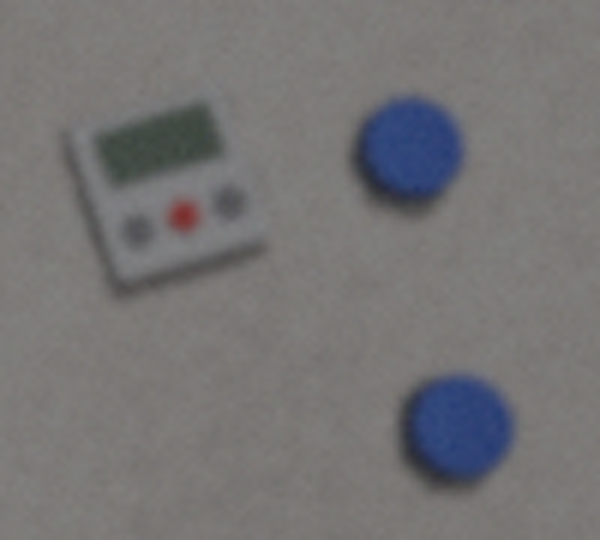

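The crop shows the timer at (415,268) and two blue caps like ours: (458,260), about 0.56 m from the base, and (466,306), about 0.48 m. The one meant is (458,260), being farther out; the blue top at (594,216) is screwed on a standing bottle, so it is not a loose cap.

Now I move over the yellow cassette for a close look.

move_arm(
  targets=[
    [[0,0,0],[0.2,-0.3,0.2],1],
    [[0,0,0],[0.64,-1,0.2],1],
    [[0,0,0],[0.64,-1,0.2],1],
    [[0,0,0],[0.64,-1,0.2],1],
    [[0,0,0],[0.64,-1,0.2],1],
    [[0,0,0],[0.64,-1,0.2],1],
    [[0,0,0],[0.64,-1,0.2],1],
    [[0,0,0],[0.64,-1,0.2],1],
    [[0,0,0],[0.64,-1,0.2],1],
  ],
)

```text
t: 1.1
tcp_pos: [0.4168, 0.3479, 0.2644]
orientation: [-0.633, -3.076, -0.0]
force: [0.3, 0.1, 0.5]
grip_width: 1.008
finger_force: 0.0
```

Run:
```python
from h import *
np.set_printoptions(precision=4,suppress=True)
s=robot.state();print(s['t'],s['tcp_pos'],s['orientation'])
d=grab('wrist','w1');c,v=rays(d,[[320,240]]);print(c,v);print(d['camera_matrix'],d['k1'])
T=grab('top')
P=onz(T,[[163.0,281.7],[259.5,263.9]],0.05);print('Y,G hub',P,'black',onz(T,[[369.3,266.7]],.048))
print('Yhub px in wrist',proj(d,P))
```

```text
1.1 [0.4168 0.3479 0.2644] [-0.6333 -3.0763 -0.0005]
[0.3548 0.3731 0.435 ] [[ 0.2336 -0.098  -0.9674]]
[[418.9789   0.     319.0719]
 [  0.     418.9789 234.7491]
 [  0.       0.       1.    ]] -0.07793938358959515
Y,G hub [[0.4307 0.3255 0.05  ]
 [0.4585 0.1185 0.05  ]] black [[ 0.4402 -0.1172  0.048 ]]
Yhub px in wrist [[304.5266 227.4218]
 [130.9999 329.5096]]
```

View pics/w1.png

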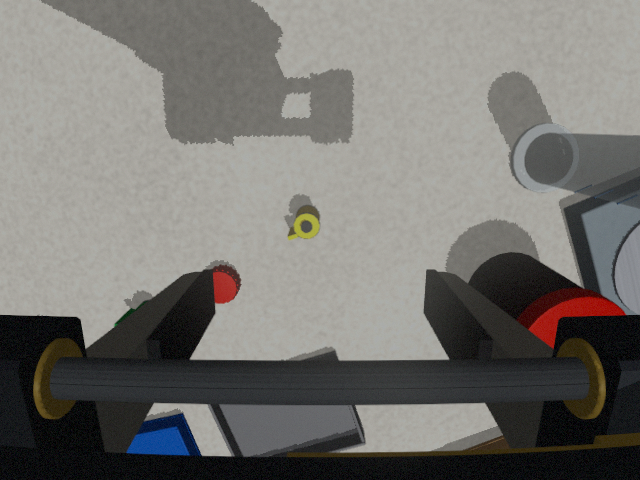

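In the wrist view the yellow hub is at (307,226), within 3 px of where the top-camera estimate predicted, and its lip points to (291,237). The red cap is at (224,284) and the grey tray at about (285,410).

Run:
```python
from h import *
np.set_printoptions(precision=4,suppress=True)
d=grab('wrist');T=grab('top')
print('tri hub',tri(d,[306.5,226],T,[163.0,281.7]))
cv2.imwrite('pics/w1c.png',cv2.resize(d['image'][190:255,270:340],None,fx=8,fy=8,interpolation=cv2.INTER_CUBIC)[:,:,::-1])
hsv=cv2.cvtColor(T['image'],cv2.COLOR_RGB2HSV).astype(int);S=grab('scene')
hs=cv2.cvtColor(S['image'],cv2.COLOR_RGB2HSV).astype(int)
for n,lo,hi in(('blue',104,126),('orange',6,20)):
  R=[]
  for D,H,y0,y1 in((T,hsv,140,225),(S,hs,260,420)):
    m=((H[...,0]>=lo)&(H[...,0]<=hi)&(H[...,1]>110)).astype(np.uint8);m[:y0]=0;m[y1:]=0;m[:,500:]=0
    if D is S: m[:,:180]=0
    m=cv2.morphologyEx(m,cv2.MORPH_CLOSE,np.ones((7,7)))
    cs=cv2.findContours(m,0,2)[0];c=max(cs,key=cv2.contourArea)
    q=cv2.approxPolyDP(cv2.convexHull(c),5,True)[:,0];R.append(q)
    print(n,q.tolist(),onz(D,q,.025)[:,:2].round(3).tolist(), onz(D,q,.025)[:,:2].mean(0))
```

```text
tri hub (array([0.4315, 0.3274, 0.0434]), np.float64(0.0006193895006000212))
blue [[279, 159], [344, 164], [341, 211], [275, 206]] [[0.706, 0.069], [0.686, -0.08], [0.574, -0.066], [0.594, 0.082]] [0.6398 0.0012]
blue [[403, 274], [419, 339], [329, 356], [316, 289]] [[0.597, 0.087], [0.716, 0.065], [0.695, -0.083], [0.575, -0.066]] [0.6459 0.001 ]
orange [[436, 149], [441, 197], [375, 201], [371, 155]] [[0.712, -0.296], [0.595, -0.295], [0.594, -0.144], [0.705, -0.144]] [ 0.6513 -0.2197]
orange [[274, 311], [297, 378], [204, 413], [184, 343]] [[0.591, -0.145], [0.713, -0.142], [0.719, -0.292], [0.598, -0.299]] [ 0.6552 -0.2196]
```

View pics/w1c.png

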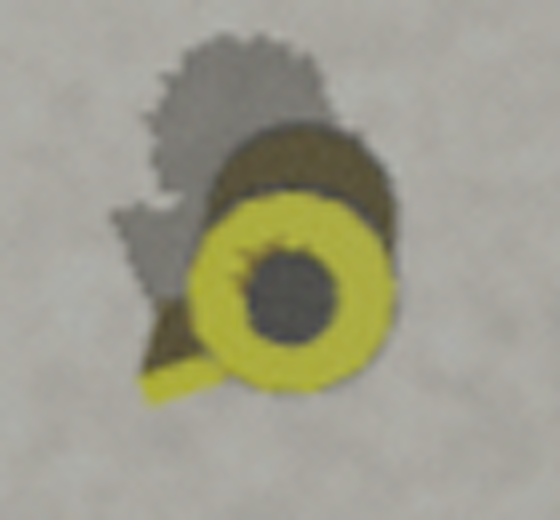

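The enlarged crop shows the yellow hub at about (306.4,227) and the lip tip at about (288.4,238.7). I now work out the yaw and the move.

```bash
cat >> h.py <<'E'
from scipy.spatial.transform import Rotation as R
def yaw(): # tool y direction, deg
    y=R.from_rotvec(robot.state()['orientation']).apply([0,1,0]);return np.degrees(np.arctan2(y[1],y[0]))
def cass(d,hub,tip):
    h=onz(d,hub,.05)[0];t=onz(d,tip,.043)[0];v=t-h
    own=np.degrees(np.arctan2(v[1],v[0]))-np.degrees(np.arctan2(6,21.5))
    print('hub',h[:2],'lip len mm',np.linalg.norm(v[:2])*1e3,'own x deg',own)
    return h,own+90
def plan(xy,z,tooly):
    s=robot.state();a=(tooly-yaw()+90)%180-90
    print('yaw now',yaw(),'turn deg',a,'share',a/90,'alt',(a-180*np.sign(a))/90,'shift share',(np.r_[xy,z]-s['tcp_pos'])/.25,'q7',s['joints'][6],'q1',s['joints'][0])
E
python3 - <<'E'
from h import *
np.set_printoptions(precision=4,suppress=True)
d=grab('wrist')
h,ty=cass(d,[305.9,226.5],[288,238.2]);plan(h[:2],.10,ty)
E
```

```text
hub [0.4306 0.3268] lip len mm 22.007094910323403 own x deg -92.01607165284895
yaw now 66.74013619084073 turn deg -68.75620784368968 share -0.7639578649298854 alt 1.2360421350701147 shift share [ 0.0539 -0.0832 -0.6573] q7 0.4316673834612876 q1 -0.8352897086962605
```

move_arm(
  targets=[
    [[0,0,-0.76],[0.055,-0.085,-0.2],0.7],
    [[0,0,-0.76],[0.055,-0.085,-0.5],0.7],
    [[0,0,-0.76],[0.055,-0.085,-0.6],0.7],
    [[0,0,-0.76],[0.055,-0.085,-0.6],0.7],
    [[0,0,-0.76],[0.055,-0.085,-0.6],0.7],
    [[0,0,-0.76],[0.055,-0.085,-0.6],0.7],
    [[0,0,-0.76],[0.055,-0.085,-0.6],0.7],
    [[0,0,-0.76],[0.055,-0.085,-0.6],0.7],
    [[0,0,-0.76],[0.055,-0.085,-0.6],0.7],
    [[0,0,-0.76],[0.055,-0.085,-0.6],0.7],
    [[0,0,-0.76],[0.055,-0.085,-0.6],0.7],
  ],
)

```text
t: 2.5
tcp_pos: [0.4314, 0.3257, 0.1146]
orientation: [-2.252, -2.19, 0.0]
force: [0.2, -1.2, -0.9]
grip_width: 0.698
finger_force: 0.0
```

Run:
```python
from h import *
np.set_printoptions(precision=4,suppress=True)
d=grab('wrist','w2');print(robot.state()['tcp_pos']);plan([.4306,.3268],.012,-2)
hsv=cv2.cvtColor(d['image'],cv2.COLOR_RGB2HSV).astype(int)
m=(hsv[...,0]>20)&(hsv[...,0]<35)&(hsv[...,1]>120)&(hsv[...,2]>130)
v,u=np.where(m);print(len(u),u.min(),u.max(),v.min(),v.max(),'pred hub',proj(d,[.4306,.3268,.05]))
# hub centre = inner contour
c,hi=cv2.findContours(m.astype(np.uint8),cv2.RETR_CCOMP,2)
for i,k in enumerate(c):
    if hi[0,i,3]>=0 and cv2.contourArea(k)>60: print('hole',cv2.minEnclosingCircle(k),onz(d,cv2.minEnclosingCircle(k)[0],.05))
```

```text
[0.4315 0.3256 0.1146]
yaw now -1.6508756886673142 turn deg -0.3491243113326874 share -0.003879159014807638 alt 1.9961208409851925 shift share [-0.0036  0.0048 -0.4105] q7 -0.5607282709621709 q1 -0.9782409479615287
11 308 331 225 241 pred hub [[317.3812 245.4303]]
```

move_arm(
  targets=[
    [[0,0,0],[-0.003,0.004,-0.2],0.7],
    [[0,0,0],[-0.003,0.004,-0.3],0.7],
    [[0,0,0],[-0.003,0.004,-0.41],0.7],
    [[0,0,0],[-0.003,0.004,-0.41],0.7],
    [[0,0,0],[-0.003,0.004,-0.41],0.15],
    [[0,0,0],[-0.003,0.004,-0.41],0.15],
    [[0,0,0],[-0.003,0.004,-0.41],0.15],
    [[0,0,0],[-0.003,0.004,-0.41],0.15],
    [[0,0,0],[-0.003,0.004,-0.41],0.15],
    [[0,0,0],[-0.003,0.004,0],0.15],
    [[0,0,0],[-0.003,0.004,0],0.15],
    [[0,0,0],[-0.003,0.004,0],0.15],
  ],
  newtons=15,
)

```text
t: 3.75
tcp_pos: [0.4342, 0.3289, 0.1204]
orientation: [2.256, 2.186, 0.017]
force: [0.6, 0.8, -0.4]
grip_width: 0.264
finger_force: 15.0
```

Grip width is 24 mm and the force 15 N, so the cassette is held. I carry it to the blue tray.

move_arm(
  targets=[
    [[0,0,-0.065],[0.12,-0.15,0],0.15],
    [[0,0,-0.065],[0.8,-1,0],0.15],
    [[0,0,-0.065],[0.8,-1,0],0.15],
    [[0,0,-0.065],[0.8,-1,0],0.15],
    [[0,0,-0.065],[0.8,-1,0],0.15],
    [[0,0,-0.065],[0.8,-1,0],0.15],
    [[0,0,-0.065],[0.8,-1,0],0.15],
    [[0,0,-0.065],[0.8,-1,0],0.15],
    [[0,0,-0.065],[0.8,-1,0],0.15],
    [[0,0,-0.065],[0.8,-1,0],0.15],
  ],
)

```text
t: 4.75
tcp_pos: [0.6297, 0.0784, 0.1141]
orientation: [-2.361, -2.071, 0.001]
force: [0.0, -0.0, -0.1]
grip_width: 0.27
finger_force: 15.0
```

Run:
```python
from h import *
np.set_printoptions(precision=4,suppress=True)
d=grab('wrist','w3');print(robot.state()['tcp_pos'],robot.state()['orientation'],robot.state()['grip_width']);plan([.648,.038],.018,-7.6)
print(proj(d,[[.706,.069,.025],[.686,-.08,.025],[.574,-.066,.025],[.594,.082,.025]]))
```

```text
[0.6298 0.0786 0.1143] [-2.3603 -2.0712  0.0002] 0.26718761488452747
yaw now -7.463704835924863 turn deg -0.1362951640751362 share -0.0015143907119459577 alt 1.998485609288054 shift share [ 0.0726 -0.1622 -0.3853] q7 -0.07677739562592571 q1 -0.46891985031092076
[[438.2882 236.0538]
 [421.7453 432.206 ]
 [269.7174 433.5209]
 [262.8487 238.5603]]
```

View pics/w3.png

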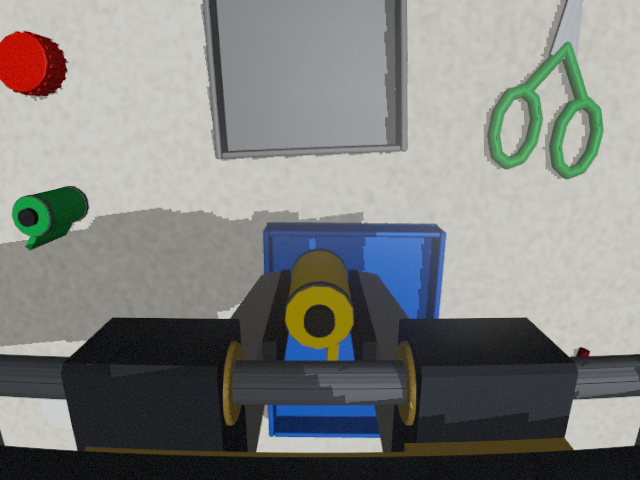

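The cassette hangs upright in the fingers at (320,300) over the blue tray, whose rim runs (265,228) to (443,230) as predicted within a few mm. The green hub is at (28,217) and the grey tray's near rim runs (220,157) to (405,150).

move_arm(
  targets=[
    [[0,0,0],[0.07,-0.16,-0.15],0.15],
    [[0,0,0],[0.07,-0.16,-0.3],0.15],
    [[0,0,0],[0.07,-0.16,-0.36],0.15],
    [[0,0,0],[0.07,-0.16,-0.39],0.15],
    [[0,0,0],[0.07,-0.16,-0.39],0.15],
    [[0,0,0],[0.07,-0.16,-0.39],0.55],
    [[0,0,0],[0.07,-0.16,-0.39],0.55],
    [[0,0,0],[0.07,-0.16,-0.39],0.55],
    [[0,0,0],[0.07,-0.16,-0.2],0.55],
    [[0,0,0],[0.07,-0.16,0.2],0.55],
    [[0,0,0],[0.07,-0.16,0.5],0.55],
    [[0,0,0],[0.07,-0.16,0.5],0.55],
  ],
)

```text
t: 6.0
tcp_pos: [0.6481, 0.0366, 0.217]
orientation: [2.364, 2.069, 0.001]
force: [1.4, -0.2, -1.2]
grip_width: 0.551
finger_force: 0.0
```

Run:
```python
from h import *
np.set_printoptions(precision=4,suppress=True)
d=grab('wrist','w4');s=robot.state();print(s['t'],s['tcp_pos'])
for nm,lo,hi in(('yellow',20,35),('green',45,85),):
    hsv=cv2.cvtColor(d['image'],cv2.COLOR_RGB2HSV).astype(int)
    m=((hsv[...,0]>lo)&(hsv[...,0]<hi)&(hsv[...,1]>120)&(hsv[...,2]>60)).astype(np.uint8)
    n,l,st,c=cv2.connectedComponentsWithStats(m)
    for i in range(1,n):
        if st[i,4]>80: print(nm,c[i],st[i],onz(d,c[i],.05))
print('pred yellow',proj(d,[.648,.038,.054]),'green',proj(d,[.4585,.1185,.05]))
T=grab('top','top1')
```

```text
6.05 [0.6529 0.0365 0.2265]
yellow [318.4004 209.0523] [304 195  29  30 497] [[0.6483 0.0402 0.05  ]]
yellow [154.1452 384.1168] [147 341  21  83 668] [[ 0.4739 -0.1037  0.05  ]]
yellow [482.5346 382.4499] [461 341  31  83 709] [[ 0.7784 -0.1424  0.05  ]]
yellow [555.6675 443.9131] [ 452  434  188   21 1519] [[ 0.8528 -0.2276  0.05  ]]
yellow [211.8292 453.2206] [161 451 105   6 281] [[ 0.5116 -0.1876  0.05  ]]
yellow [293.2475 454.7525] [275 453  41   4 101] [[ 0.5913 -0.1987  0.05  ]]
green [467.9655  60.8939] [426  17  81  99 754] [[0.7778 0.1401 0.05  ]]
green [ 77.974  146.8544] [ 64 130  28  42 577] [[0.4613 0.1177 0.05  ]]
green [101.8168 137.4771] [ 87 131  28  18 262] [[0.4832 0.1219 0.05  ]]
pred yellow [[318.4183 212.6767]] green [[ 74.5434 146.4195]]
```

View pics/w4.png

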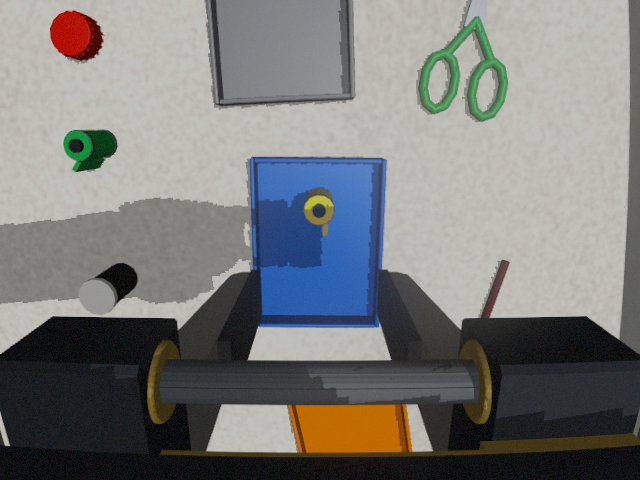

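The yellow cassette stands in the blue tray at (318,209). The green one has its hub at (76,145) and its lip tip at about (76,169); the film can is at (100,295).

Run:
```python
from h import *
np.set_printoptions(precision=4,suppress=True)
d=grab('wrist');T=grab('top')
print(tri(d,[76,145],T,[259.5,263.9]))
h,ty=cass(d,[76,145],[76,169]);plan(h[:2],.12,ty)
print('grey corners',onz(d,[[213,102],[354,97]],.025))
```

```text
(array([0.46  , 0.1198, 0.0413]), np.float64(0.000876066937019154))
hub [0.4649 0.1198] lip len mm 21.203738847138293 own x deg -130.87261113936628
yaw now -7.599496300947654 turn deg -33.27311483841863 share -0.3697012759824292 alt 1.6302987240175708 shift share [-0.7366  0.3321 -0.386 ] q7 -0.05019298123974208 q1 -0.4315927792627221
grey corners [[0.5785 0.1385 0.025 ]
 [0.6976 0.1263 0.025 ]]
```

move_arm(
  targets=[
    [[0,0,-0.37],[-0.2,0.1,0],0.7],
    [[0,0,-0.37],[-0.75,0.33,0],0.7],
    [[0,0,-0.37],[-0.75,0.33,0],0.7],
    [[0,0,-0.37],[-0.75,0.33,0],0.7],
    [[0,0,-0.37],[-0.75,0.33,0],0.7],
    [[0,0,-0.37],[-0.75,0.33,0],0.7],
    [[0,0,-0.37],[-0.75,0.33,0],0.7],
    [[0,0,-0.37],[-0.75,0.33,0],0.7],
  ],
)

```text
t: 7.0
tcp_pos: [0.4622, 0.118, 0.2144]
orientation: [2.857, 1.303, 0.0]
force: [-0.4, -0.4, 0.2]
grip_width: 0.704
finger_force: 0.0
```

Run:
```python
from h import *
np.set_printoptions(precision=4,suppress=True)
d=grab('wrist','w5');print(robot.state()['tcp_pos']);p=proj(d,[.461,.119,.05])[0];print(p)
x,y=p.astype(int)-40
cv2.imwrite('pics/w5c.png',cv2.resize(d['image'][y:y+80,x:x+80],None,fx=7,fy=7,interpolation=cv2.INTER_CUBIC)[:,:,::-1]);print(x,y)
```

```text
[0.4621 0.1179 0.2144]
[315.6959 214.278 ]
275 174
```

View pics/w5c.png

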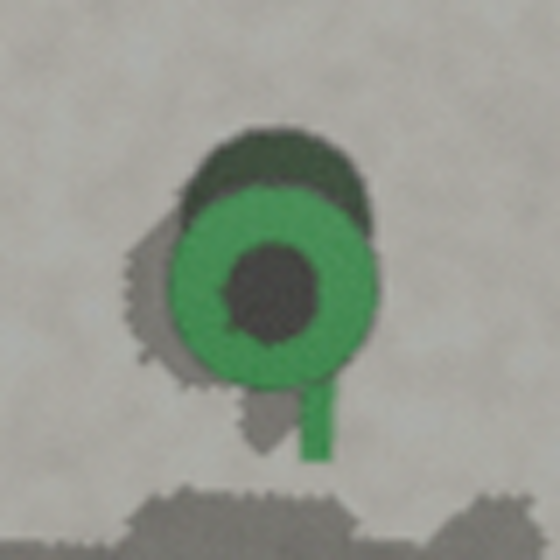

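In the crop the green hub is at (313.9,215.7) and the lip runs straight down to (320.3,239.7), so the fingers are aligned with it.

Run:
```python
from h import *
np.set_printoptions(precision=4,suppress=True)
d=grab('wrist');h,ty=cass(d,[313.4,215.2],[319.8,239.2]);plan(h[:2],.012,ty)
```

```text
hub [0.459  0.1196] lip len mm 22.672239683460152 own x deg -133.26428634472927
yaw now -41.01659114917027 turn deg -2.247695195559004 share -0.02497439106176671 alt 1.9750256089382332 shift share [-0.0117  0.0066 -0.8094] q7 -0.9144588915600684 q1 -0.818314104005138
```

move_arm(
  targets=[
    [[0,0,-0.02],[-0.011,0.006,-0.2],0.7],
    [[0,0,-0.02],[-0.011,0.006,-0.4],0.7],
    [[0,0,-0.02],[-0.011,0.006,-0.6],0.7],
    [[0,0,-0.02],[-0.011,0.006,-0.75],0.7],
    [[0,0,-0.02],[-0.011,0.006,-0.81],0.7],
    [[0,0,-0.02],[-0.011,0.006,-0.81],0.4],
    [[0,0,-0.02],[-0.011,0.006,-0.81],0.15],
    [[0,0,-0.02],[-0.011,0.006,-0.81],0.15],
    [[0,0,-0.02],[-0.011,0.006,-0.81],0.15],
    [[0,0,-0.02],[-0.011,0.006,-0.81],0.15],
    [[0,0,-0.02],[-0.011,0.006,-0.6],0.15],
    [[0,0,-0.02],[-0.011,0.006,-0.4],0.15],
  ],
  newtons=15,
)

```text
t: 8.3
tcp_pos: [0.4568, 0.1197, 0.1122]
orientation: [2.877, 1.259, -0.007]
force: [0.2, 0.2, 1.3]
grip_width: 0.269
finger_force: 15.0
```

move_arm(
  targets=[
    [[0,0,0.39],[0.15,-0.1,0.05],0.15],
    [[0,0,0.39],[0.72,-0.62,0.05],0.15],
    [[0,0,0.39],[0.72,-0.62,0.05],0.15],
    [[0,0,0.39],[0.72,-0.62,0.05],0.15],
    [[0,0,0.39],[0.72,-0.62,0.05],0.15],
    [[0,0,0.39],[0.72,-0.62,0.05],0.15],
    [[0,0,0.39],[0.72,-0.62,0.05],0.15],
    [[0,0,0.39],[0.72,-0.62,0.05],0.15],
    [[0,0,0.39],[0.72,-0.62,0.05],0.15],
  ],
)

```text
t: 9.2
tcp_pos: [0.6373, -0.0327, 0.1248]
orientation: [-2.361, -2.071, -0.001]
force: [0.5, -0.2, -0.7]
grip_width: 0.27
finger_force: 15.0
```

Run:
```python
from h import *
np.set_printoptions(precision=4,suppress=True)
s=robot.state();print(s['tcp_pos'],s['grip_width']);plan([.640,-.037],.017,-7.6)
```

```text
[ 0.6373 -0.0327  0.1248] 0.2699812334133492
yaw now -7.494663158667077 turn deg -0.10533684133292809 share -0.0011704093481436455 alt 1.9988295906518563 shift share [ 0.0106 -0.0173 -0.4312] q7 0.09140604462816958 q1 -0.2938371299330255
```

move_arm(
  targets=[
    [[0,0,0],[0.01,-0.017,-0.2],0.15],
    [[0,0,0],[0.01,-0.017,-0.36],0.15],
    [[0,0,0],[0.01,-0.017,-0.41],0.15],
    [[0,0,0],[0.01,-0.017,-0.43],0.15],
    [[0,0,0],[0.01,-0.017,-0.43],0.15],
    [[0,0,0],[0.01,-0.017,-0.43],0.55],
    [[0,0,0],[0.01,-0.017,-0.43],0.55],
    [[0,0,0],[0.01,-0.017,-0.43],0.55],
    [[0,0,0],[0.01,-0.017,-0.25],0.55],
    [[0,0,0],[0.01,-0.017,0],0.55],
    [[0,0,0],[0.01,-0.017,0.2],0.55],
    [[0,0,0],[0.01,-0.017,0.38],0.55],
  ],
)

```text
t: 10.4
tcp_pos: [0.6404, -0.0389, 0.2143]
orientation: [2.364, 2.068, 0.0]
force: [1.0, 0.5, -0.1]
grip_width: 0.551
finger_force: 0.0
```

move_arm(
  targets=[
    [[0,0,0],[-0.2,-0.1,0],0.7],
    [[0,0,0],[-0.8,-0.32,0],0.7],
    [[0,0,0],[-0.8,-0.32,0],0.7],
    [[0,0,0],[-0.8,-0.32,0],0.7],
    [[0,0,0],[-0.8,-0.32,0],0.7],
    [[0,0,0],[-0.8,-0.32,0],0.7],
    [[0,0,0],[-0.8,-0.32,0],0.7],
  ],
)

```text
t: 11.1
tcp_pos: [0.4423, -0.1183, 0.2128]
orientation: [2.362, 2.069, 0.003]
force: [0.5, 0.4, 0.5]
grip_width: 0.7
finger_force: 0.0
```

Run:
```python
from h import *
np.set_printoptions(precision=4,suppress=True)
d=grab('wrist','w6');s=robot.state();print(s['t'],s['tcp_pos']);p=proj(d,[.4402,-.1172,.05])[0];print(p)
T=grab('top','top2')
x,y=p.astype(int)-40
a=cv2.resize(d['image'][y:y+80,x:x+80],None,fx=7,fy=7,interpolation=cv2.INTER_CUBIC);print(x,y)
a=cv2.convertScaleAbs(a,alpha=1.5,beta=10)
b=cv2.resize(T['image'][150:220,180:350],(800,330))
cv2.imwrite('pics/w6c.png',np.hstack([a,cv2.resize(T['image'][150:230,275:350],(240,560))*1])[:,:,::-1])
```

```text
11.15 [ 0.4426 -0.1182  0.2126]
[315.5955 213.3694]
275 173
```

View pics/w6c.png

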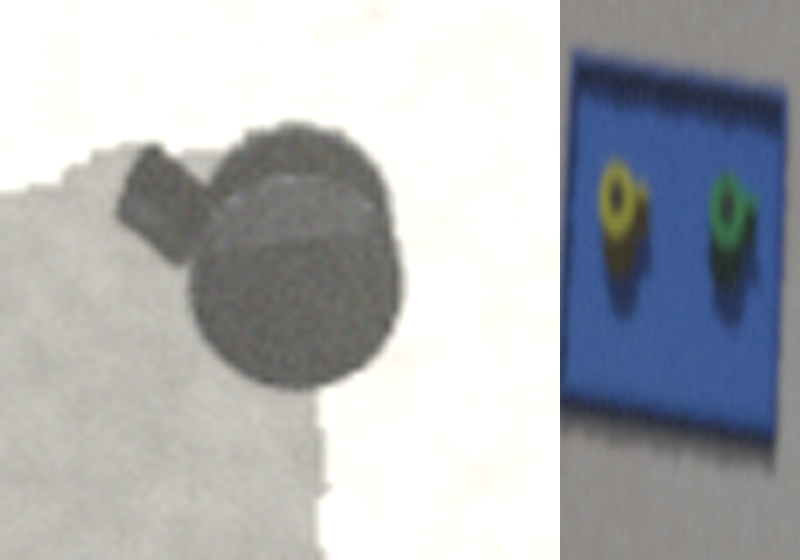

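The enlarged crop shows the black cassette's top centre at (317.4,213.3) and its lip tip at about (292.7,202), up-left. The inset shows yellow and green both standing in the blue tray.

Run:
```python
from h import *
np.set_printoptions(precision=4,suppress=True)
d=grab('wrist');T=grab('top')
print('tri',tri(d,[317.,212.8],T,[369.3,266.7]))
h,ty=cass(d,[317,212.8],[292.2,201.5]);h=onz(d,[317,212.8],.046)[0];print(h);plan(h[:2],.012,ty)
# grey tray in top
q=T['image'].astype(int);hsv=cv2.cvtColor(T['image'],cv2.COLOR_RGB2HSV).astype(int)
m=(hsv[...,2]<88).astype(np.uint8);m[:155]=0;m[228:]=0;m[:,:175]=0;m[:,265:]=0
c=max(cv2.findContours(m,0,2)[0],key=cv2.contourArea);r=cv2.approxPolyDP(cv2.convexHull(c),5,True)[:,0]
print(r.tolist(),onz(T,r,.025)[:,:2].round(3).tolist())
```

```text
tri (array([ 0.441 , -0.1179,  0.0432]), np.float64(0.0002655835904490215))
hub [ 0.4413 -0.1167] lip len mm 21.91548139326631 own x deg 135.2609415014538
[ 0.4412 -0.1175  0.046 ]
yaw now -7.525509716725735 turn deg 52.786451218179536 share 0.5865161246464393 alt -1.4134838753535608 shift share [-0.0026  0.0031 -0.7996] q7 0.1489822408433714 q1 -0.2764301124682739
[[188, 166], [253, 168], [252, 218], [185, 216]] [[0.699, 0.278], [0.687, 0.129], [0.568, 0.135], [0.581, 0.285]]
```

move_arm(
  targets=[
    [[0,0,0.585],[-0.002,0.003,-0.2],0.7],
    [[0,0,0.585],[-0.002,0.003,-0.4],0.7],
    [[0,0,0.585],[-0.002,0.003,-0.4],0.7],
    [[0,0,0.585],[-0.002,0.003,-0.4],0.7],
    [[0,0,0.585],[-0.002,0.003,-0.4],0.7],
    [[0,0,0.585],[-0.002,0.003,-0.4],0.7],
    [[0,0,0.585],[-0.002,0.003,-0.4],0.7],
    [[0,0,0.585],[-0.002,0.003,-0.4],0.7],
  ],
)

```text
t: 12.1
tcp_pos: [0.4405, -0.118, 0.1118]
orientation: [-1.205, -2.901, 0.0]
force: [0.4, -0.1, -0.4]
grip_width: 0.699
finger_force: 0.0
```

Run:
```python
from h import *
np.set_printoptions(precision=4,suppress=True)
print(robot.state()['tcp_pos']);plan([.441,-.1175],.012,45.26)
```

```text
[ 0.4405 -0.118   0.1118]
yaw now 44.884658253061026 turn deg 0.3753417469389717 share 0.004170463854877463 alt -1.9958295361451226 shift share [ 0.0021  0.002  -0.3991] q7 1.1068782260499015 q1 -0.07626185525241803
```

move_arm(
  targets=[
    [[0,0,0],[0.002,0.002,-0.2],0.7],
    [[0,0,0],[0.002,0.002,-0.35],0.7],
    [[0,0,0],[0.002,0.002,-0.4],0.7],
    [[0,0,0],[0.002,0.002,-0.4],0.4],
    [[0,0,0],[0.002,0.002,-0.4],0.15],
    [[0,0,0],[0.002,0.002,-0.4],0.15],
    [[0,0,0],[0.002,0.002,-0.4],0.15],
    [[0,0,0],[0.002,0.002,-0.4],0.15],
    [[0,0,0],[0.002,0.002,-0.2],0.15],
    [[0,0,0],[0.002,0.002,0],0.15],
    [[0,0,0],[0.002,0.002,0.1],0.15],
    [[0,0,0],[0.002,0.002,0.1],0.15],
  ],
  newtons=15,
)

```text
t: 13.3
tcp_pos: [0.4433, -0.118, 0.141]
orientation: [1.199, 2.895, 0.005]
force: [0.2, 0.2, 0.3]
grip_width: 0.265
finger_force: 15.0
```

move_arm(
  targets=[
    [[0,0,-0.565],[0.2,0.2,0],0.15],
    [[0,0,-0.565],[0.75,0.95,0],0.15],
    [[0,0,-0.565],[0.75,0.95,0],0.15],
    [[0,0,-0.565],[0.75,0.95,0],0.15],
    [[0,0,-0.565],[0.75,0.95,0],0.15],
    [[0,0,-0.565],[0.75,0.95,0],0.15],
    [[0,0,-0.565],[0.75,0.95,0],0.15],
    [[0,0,-0.565],[0.75,0.95,0],0.15],
    [[0,0,-0.565],[0.75,0.95,0],0.15],
  ],
)

```text
t: 14.2
tcp_pos: [0.627, 0.1183, 0.1361]
orientation: [-2.332, -2.105, 0.004]
force: [0.1, -0.3, -0.4]
grip_width: 0.265
finger_force: 15.0
```

Run:
```python
from h import *
np.set_printoptions(precision=4,suppress=True)
print(robot.state()['tcp_pos'],robot.state()['grip_width']);plan([.641,.208],.017,-5.5)
```

```text
[0.627  0.1183 0.1361] 0.26457628549819395
yaw now -5.859432340260028 turn deg 0.3594323402600281 share 0.003993692669555868 alt -1.9960063073304444 shift share [ 0.0561  0.3586 -0.4766] q7 -0.11109620425806505 q1 -0.5548902441920113
```

move_arm(
  targets=[
    [[0,0,0],[0.05,0.18,0],0.15],
    [[0,0,0],[0.05,0.36,0],0.15],
    [[0,0,0],[0.05,0.36,-0.2],0.15],
    [[0,0,0],[0.05,0.36,-0.38],0.15],
    [[0,0,0],[0.05,0.36,-0.45],0.15],
    [[0,0,0],[0.05,0.36,-0.475],0.15],
    [[0,0,0],[0.05,0.36,-0.475],0.15],
    [[0,0,0],[0.05,0.36,-0.475],0.55],
    [[0,0,0],[0.05,0.36,-0.475],0.55],
    [[0,0,0],[0.05,0.36,-0.475],0.55],
    [[0,0,0],[0.05,0.36,-0.3],0.55],
    [[0,0,0],[0.05,0.36,-0.1],0.55],
  ],
)

```text
t: 15.4
tcp_pos: [0.639, 0.2093, 0.1112]
orientation: [-2.331, -2.105, 0.007]
force: [0.5, 0.1, 1.1]
grip_width: 0.549
finger_force: 0.0
```

move_arm(
  targets=[
    [[0,0,0],[0,0,0.2],0.85],
    [[0,0,0],[-0.2,0,0.4],0.85],
    [[0,0,0],[-0.72,0.03,0.4],0.85],
    [[0,0,0],[-0.72,0.03,0.4],0.85],
    [[0,0,0],[-0.72,0.03,0.4],0.85],
    [[0,0,0],[-0.72,0.03,0.4],0.85],
    [[0,0,0],[-0.72,0.03,0.4],0.85],
  ],
)

```text
t: 16.1
tcp_pos: [0.4606, 0.218, 0.2131]
orientation: [-2.33, -2.107, -0.004]
force: [0.6, -0.1, 0.7]
grip_width: 0.851
finger_force: 0.0
```

Run:
```python
from h import *
np.set_printoptions(precision=4,suppress=True)
d=grab('wrist','w7');S=grab('scene','s2');T=grab('top');s=robot.state();print(s['t'],s['tcp_pos'])
hsv=cv2.cvtColor(d['image'],cv2.COLOR_RGB2HSV).astype(int)
m=(((hsv[...,0]<6)|(hsv[...,0]>172))&(hsv[...,1]>140)&(hsv[...,2]>150)).astype(np.uint8)
n,l,st,c=cv2.connectedComponentsWithStats(m)
for i in range(1,n):
    if st[i,4]>300: print(c[i],st[i],onz(d,c[i],.022),'d mm',st[i,2:4])
print('top z022',onz(T,[218.1,267.6],.022),proj(d,onz(T,[218.1,267.6],.022)))
cv2.imwrite('pics/m.png',np.hstack([d['image'][:400],cv2.resize(S['image'][210:410,160:560],(800,400))[:,300:]])[:,:,::-1][:, 240:1040])
```

```text
16.25 [0.4621 0.2172 0.2123]
[327.6295 209.2542] [305 194  35  39 413] [[0.4684 0.2165 0.022 ]] d mm [35 39]
top z022 [[0.4601 0.2125 0.022 ]] [[318.6595 214.5995]]
```

View pics/m.png

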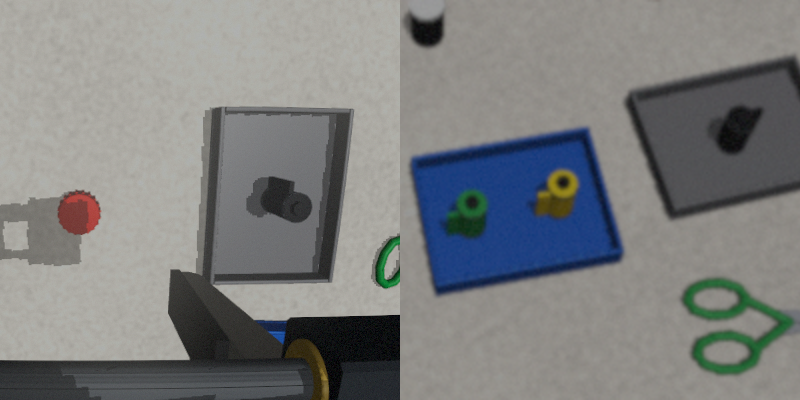

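All three films stand: black at (295,205) in the grey tray, green and yellow in the blue. The red cap, half in shadow, is centred at about (318,212) in the wrist view.

```bash
cat >> h.py <<'E'
def cap(d,lo,hi,p,vmin=60):
    hsv=cv2.cvtColor(d['image'],cv2.COLOR_RGB2HSV).astype(int);h=(hsv[...,0]-lo)%180
    m=((h<=(hi-lo)%180)&(hsv[...,1]>110)&(hsv[...,2]>vmin)).astype(np.uint8)
    yy,xx=np.ogrid[:480,:640];m[np.hypot(xx-p[0],yy-p[1])>40]=0
    c=max(cv2.findContours(m,0,2)[0],key=cv2.contourArea);return cv2.minEnclosingCircle(c)
E
python3 - <<'E'
from h import *
np.set_printoptions(precision=4,suppress=True)
d=grab('wrist');T=grab('top')
for v in(60,90,110):
    (c,r)=cap(d,172,8,[318,212],v);print(v,c,r,onz(d,c,.022))
c,r=cap(d,172,8,[318,212],90)
print(tri(d,c,T,[218.1,267.6]));plan(onz(d,c,.022)[0,:2],.004,yaw())
E
```

```text
60 (316.8165588378906, 211.73020935058594) 21.60957145690918 [[0.4602 0.2142 0.022 ]]
90 (316.8165588378906, 211.73020935058594) 21.60957145690918 [[0.4602 0.2142 0.022 ]]
110 (316.8165588378906, 211.73020935058594) 21.60957145690918 [[0.4602 0.2142 0.022 ]]
(array([0.4604, 0.2133, 0.0185]), np.float64(0.0007191502731270417))
yaw now -5.902707391374781 turn deg 0.0 share 0.0 alt 0.0 shift share [-0.0064 -0.0112 -0.8315] q7 -0.47981190503414767 q1 -0.9019015958437263
```

move_arm(
  targets=[
    [[0,0,0],[-0.006,-0.011,-0.2],0.85],
    [[0,0,0],[-0.006,-0.011,-0.4],0.85],
    [[0,0,0],[-0.006,-0.011,-0.6],0.85],
    [[0,0,0],[-0.006,-0.011,-0.76],0.85],
    [[0,0,0],[-0.006,-0.011,-0.83],0.85],
    [[0,0,0],[-0.006,-0.011,-0.83],0.5],
    [[0,0,0],[-0.006,-0.011,-0.83],0.3],
    [[0,0,0],[-0.006,-0.011,-0.83],0.3],
    [[0,0,0],[-0.006,-0.011,-0.83],0.3],
    [[0,0,0],[-0.006,-0.011,-0.83],0.3],
    [[0,0,0],[-0.006,-0.011,-0.6],0.3],
    [[0,0,0],[-0.006,-0.011,-0.4],0.3],
  ],
  newtons=15,
)

```text
t: 17.55
tcp_pos: [0.4578, 0.2138, 0.1042]
orientation: [2.331, 2.106, -0.008]
force: [0.0, 0.9, 0.7]
grip_width: 0.391
finger_force: 15.0
```

Run:
```python
from h import *
np.set_printoptions(precision=4,suppress=True)
s=robot.state();print(s['tcp_pos'],s['grip_width'],s['finger_force']);plan([.653,-.183],.11,0)
```

```text
[0.4578 0.2138 0.1042] 0.39140189582430435 14.997603446245193
yaw now -5.8275662545398585 turn deg 5.82756625453986 share 0.06475073616155401 alt -1.9352492638384458 shift share [ 0.7807 -1.5871  0.023 ] q7 -0.37553798076286227 q1 -0.8609545707612664
```

move_arm(
  targets=[
    [[0,0,0.065],[0.15,-0.15,0.12],0.3],
    [[0,0,0.065],[0.4,-0.98,0.12],0.3],
    [[0,0,0.065],[0.4,-0.98,0.12],0.3],
    [[0,0,0.065],[0.4,-0.98,0.12],0.3],
    [[0,0,0.065],[0.4,-0.98,0.12],0.3],
    [[0,0,0.065],[0.4,-0.98,0.12],0.3],
    [[0,0,0.065],[0.4,-0.98,0.12],0.3],
  ],
)

```text
t: 18.25
tcp_pos: [0.5599, -0.0354, 0.1353]
orientation: [2.227, 2.212, -0.0]
force: [-0.3, 0.4, 1.2]
grip_width: 0.396
finger_force: 15.0
```

move_arm(
  targets=[
    [[0,0,0],[0.37,-0.6,0],0.3],
    [[0,0,0],[0.37,-0.6,0],0.3],
    [[0,0,0],[0.37,-0.6,0],0.3],
    [[0,0,0],[0.37,-0.6,0],0.3],
    [[0,0,0],[0.37,-0.6,0],0.3],
  ],
)

```text
t: 18.75
tcp_pos: [0.6522, -0.1839, 0.1344]
orientation: [2.224, 2.216, -0.002]
force: [-0.9, 0.2, -0.9]
grip_width: 0.397
finger_force: 15.0
```

Run:
```python
from h import *
np.set_printoptions(precision=4,suppress=True)
s=robot.state();print(s['tcp_pos'],s['grip_width'],s['finger_force']);plan([.653,-.183],.009,0)
d=grab('wrist','w8')
```

```text
[ 0.6522 -0.1839  0.1344] 0.3965843012083014 14.99698206782341
yaw now -0.1891226902800994 turn deg 0.18912269028010087 share 0.002101363225334454 alt -1.9978986367746656 shift share [ 0.0031  0.0037 -0.5017] q7 0.47791467112200003 q1 -0.10327246473078289
```

View pics/w8.png

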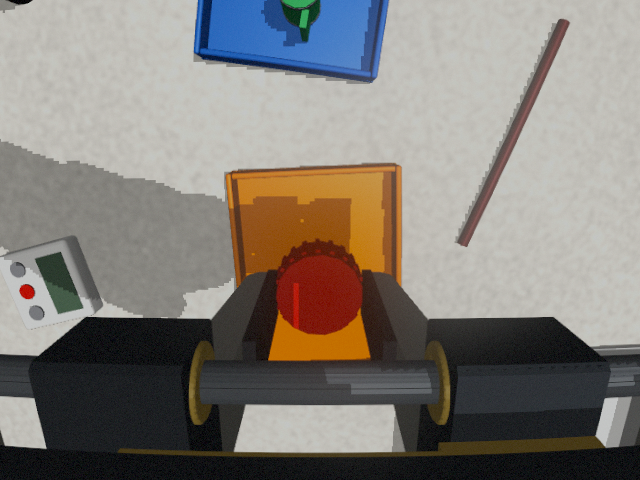

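The red cap is held flat at (320,290) over the +y half of the orange tray, whose far rim runs (228,172) to (400,166). I lower it and release.

move_arm(
  targets=[
    [[0,0,0],[0.003,0.003,-0.2],0.3],
    [[0,0,0],[0.003,0.003,-0.38],0.3],
    [[0,0,0],[0.003,0.003,-0.46],0.3],
    [[0,0,0],[0.003,0.003,-0.5],0.3],
    [[0,0,0],[0.003,0.003,-0.5],0.3],
    [[0,0,0],[0.003,0.003,-0.5],0.6],
    [[0,0,0],[0.003,0.003,-0.5],0.6],
    [[0,0,0],[0.003,0.003,-0.5],0.6],
    [[0,0,0],[0.003,0.003,-0.35],0.6],
    [[0,0,0],[0.003,0.003,-0.15],0.6],
    [[0,0,0],[0.003,0.003,0.05],0.6],
    [[0,0,0],[0.003,0.003,0.25],0.6],
  ],
)

```text
t: 20.0
tcp_pos: [0.6521, -0.1793, 0.1992]
orientation: [2.221, 2.222, 0.0]
force: [0.2, 0.2, -0.5]
grip_width: 0.599
finger_force: 0.0
```

move_arm(
  targets=[
    [[0,0,0],[-0.2,-0.1,0.05],0.85],
    [[0,0,0],[-0.78,-0.56,0.05],0.85],
    [[0,0,0],[-0.78,-0.56,0.05],0.85],
    [[0,0,0],[-0.78,-0.56,0.05],0.85],
    [[0,0,0],[-0.78,-0.56,0.05],0.85],
    [[0,0,0],[-0.78,-0.56,0.05],0.85],
    [[0,0,0],[-0.78,-0.56,0.05],0.85],
  ],
)

```text
t: 20.7
tcp_pos: [0.457, -0.32, 0.2102]
orientation: [2.223, 2.219, 0.002]
force: [0.6, 0.0, -0.2]
grip_width: 0.846
finger_force: 0.0
```

Run:
```python
from h import *
np.set_printoptions(precision=4,suppress=True)
d=grab('wrist','w9');T=grab('top');s=robot.state();print(s['t'],s['tcp_pos'])
p=proj(d,onz(T,[458.6,259.2],.022))[0];print(p,onz(T,[458.6,259.2],.022))
c,r=cap(d,105,125,p);print(c,r,tri(d,c,T,[458.6,259.2]));plan(onz(d,c,.022)[0,:2],.004,yaw())
```

```text
20.8 [ 0.4585 -0.3185  0.2097]
[311.5928 208.5341] [[ 0.4507 -0.3199  0.022 ]]
(311.974365234375, 208.25640869140625) 21.470760345458984 (array([ 0.451 , -0.3199,  0.0213]), np.float64(0.0003786116196732825))
yaw now 0.14308829295971007 turn deg 0.0 share 0.0 alt 0.0 shift share [-0.0298 -0.0047 -0.8228] q7 0.7603787513773718 q1 0.07941634444057585
```

View pics/w9.png

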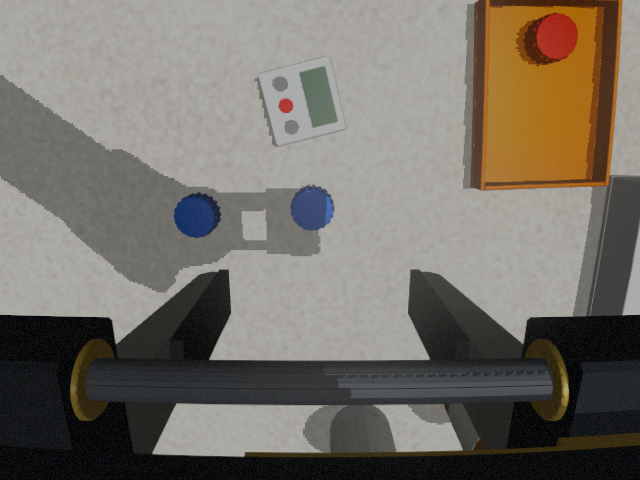

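The wrist view shows the red cap lying in the orange tray at (556,37), the target blue cap at (312,208), the look-alike at (197,215), nearer the base, and the timer at (300,100).

move_arm(
  targets=[
    [[0,0,0],[-0.029,-0.004,-0.2],0.85],
    [[0,0,0],[-0.029,-0.004,-0.4],0.85],
    [[0,0,0],[-0.029,-0.004,-0.6],0.85],
    [[0,0,0],[-0.029,-0.004,-0.76],0.85],
    [[0,0,0],[-0.029,-0.004,-0.82],0.85],
    [[0,0,0],[-0.029,-0.004,-0.82],0.5],
    [[0,0,0],[-0.029,-0.004,-0.82],0.3],
    [[0,0,0],[-0.029,-0.004,-0.82],0.3],
    [[0,0,0],[-0.029,-0.004,-0.82],0.3],
    [[0,0,0],[-0.029,-0.004,-0.82],0.3],
    [[0,0,0],[-0.029,-0.004,-0.6],0.3],
    [[0,0,0],[-0.029,-0.004,-0.4],0.3],
  ],
  newtons=15,
)

```text
t: 22.0
tcp_pos: [0.4488, -0.32, 0.1045]
orientation: [-2.219, -2.219, 0.003]
force: [1.9, -1.2, 0.2]
grip_width: 0.397
finger_force: 15.0
```

move_arm(
  targets=[
    [[0,0,0],[0.15,0,0.1],0.3],
    [[0,0,0],[0.81,0.25,0.1],0.3],
    [[0,0,0],[0.81,0.25,0.1],0.3],
    [[0,0,0],[0.81,0.25,0.1],0.3],
    [[0,0,0],[0.81,0.25,0.1],0.3],
    [[0,0,0],[0.81,0.25,0.1],0.3],
    [[0,0,0],[0.81,0.25,0.1],0.3],
  ],
)

```text
t: 22.7
tcp_pos: [0.6521, -0.258, 0.1293]
orientation: [-2.22, -2.222, 0.002]
force: [-0.6, -0.5, 0.1]
grip_width: 0.396
finger_force: 15.0
```

Run:
```python
from h import *
np.set_printoptions(precision=4,suppress=True)
s=robot.state();print(s['tcp_pos'],s['grip_width'],s['finger_force']);plan([.654,-.257],.009,0)
```

```text
[ 0.6521 -0.258   0.1293] 0.39601235726437983 14.998687505722046
yaw now 0.06798199004353912 turn deg -0.06798199004353478 share -0.0007553554449281642 alt 1.9992446445550718 shift share [ 0.0077  0.0041 -0.4811] q7 0.6085382419016376 q1 -0.008394783736868507
```

move_arm(
  targets=[
    [[0,0,0],[0.003,0.003,-0.2],0.3],
    [[0,0,0],[0.003,0.003,-0.37],0.3],
    [[0,0,0],[0.003,0.003,-0.45],0.3],
    [[0,0,0],[0.003,0.003,-0.48],0.3],
    [[0,0,0],[0.003,0.003,-0.48],0.3],
    [[0,0,0],[0.003,0.003,-0.48],0.6],
    [[0,0,0],[0.003,0.003,-0.48],0.6],
    [[0,0,0],[0.003,0.003,-0.48],0.6],
    [[0,0,0],[0.003,0.003,-0.35],0.6],
    [[0,0,0],[0.003,0.003,-0.15],0.6],
    [[0,0,0],[0.003,0.003,0.05],0.6],
    [[0,0,0],[0.003,0.003,0.25],0.6],
  ],
)

```text
t: 23.9
tcp_pos: [0.653, -0.2573, 0.1941]
orientation: [2.221, 2.222, -0.0]
force: [0.2, -0.5, -0.2]
grip_width: 0.601
finger_force: 0.0
```

move_arm(
  targets=[
    [[0,0,0],[-0.2,0,0.2],0.6],
    [[0,0,0],[-0.4,0,0.2],0.6],
    [[0,0,0],[-0.5,0,0.2],0.6],
    [[0,0,0],[-0.5,0,0.2],0.6],
    [[0,0,0],[-0.5,0,0.2],0.6],
  ],
)

```text
t: 24.4
tcp_pos: [0.5284, -0.2573, 0.243]
orientation: [2.221, 2.22, 0.003]
force: [0.7, -0.5, 0.3]
grip_width: 0.596
finger_force: 0.0
```

Run:
```python
from h import *
T=grab('scene','sf');print(robot.state()['t'],robot.state()['tcp_pos'])
```

```text
24.45 [ 0.52925347 -0.25697489  0.24260996]
```

View pics/sf.png

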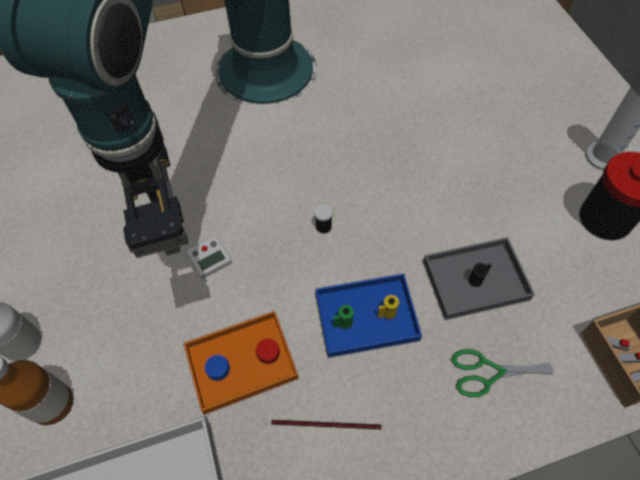

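The final scene view shows blue (217,367) and red (267,350) flat in the orange tray. Green (345,317) and yellow (390,307) stand in the blue tray and black (480,273) in the grey. The timer and can are where they were, and the arm is clear.

```bash
python3 -c "
from station import robot
print(robot.sign_off())"
```

```text
the job is handed in; nothing more can be done
None
```

The job is handed in: the last picture shows all three films upright in their trays, both caps flat in the orange tray, and the timer and film can where they were; the sign-off returned no verdict.

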